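Unhook the dipping basket past its sprung keeper and seat it in the ultrasonic cleaner

ROBOT

A 6-joint arm with a two-finger parallel gripper is mounted at the origin on the work surface. World frame = base frame: x ahead of the robot, y to its left, z up, the work surface at z = 0. Lengths are in m, angles in rad, forces in N, time in s.
With the tool pointing down it reaches from about 0.35 to 0.975 m from the base axis. Payload 4.9 kg.
Tool frame: the origin (TCP) lies at the very end of the fingers, on their centre line; the grasp point (between the pads) lies 19 mm behind it; z points along the fingers, y is the line along which they close (so a half turn about z gives the same grasp; the last joint's range is limited). The gripper opens to 85 mm and grips with 20 to 120 N. Pads are 22 mm wide; open, the fingers measure 114 mm over their backs; the gripper's body (76 mm by 85 mm) begins 54 mm behind the grasp point. The pads swing forward as they close: fully open they stand 13 mm farther back than shut.
Start: joints at [0.987, 0.053, 1.613, -0, 1.476, -0.119], TCP at [0.28, 0.559, 0.231] pointing down, gripper open.
Joint ranges: [-3.01, 3.01], [-1.01, 2.22], [0.06, 2.58], [-1.02, 4.17], [0.09, 2.62], [-3.14, 3.14]. Speed limits (rad/s): [2.57, 2.57, 3.14, 3.14, 3.14, 3.14].

INTERFACE

Orientations are given as a rotation vector (axis times angle).
In Python, from station import ctrl gives the robot as it stands. The module is installed in compiled form; this text tells all that it offers.
- The arm moves only by the tool jog_arm, never from a script. Its argument "steps" is a list of rows, each an object with "delta_rot": the turn, a rotation vector about the tool's x, y, z in degrees, a list of three; "linear": the shift along the tool's x, y, z in m, a list of three; "grip": the finger opening in m, from 0 to 0.0854. In form: [{"delta_rot": [rx, ry, rz], "linear": [x, y, z], "grip": grip}, ...]. A call has 1 to 10 rows; each row shifts and turns the commanded pose from where the row before left it, along the tool's axes as they then stand; what a row does not reach is not made up. A row lasts 1/10 s, in which the tool goes at most 50 mm and 8.59 degrees, less where a joint would pass 70% of its speed; a pose out of reach is approached as far as the arm can. A call with a gripper value outside its range is refused whole. The fingers move at their own pace and stop on an object; "newtons" is the grip in N (left out, the last holds). Time passes only in rows, so rows that do not move let the fingers close. It gives the time, the measured TCP pose, the force, the opening and the grip force at its end, in the units of the state.
- ctrl.get_obs(): the state, without advancing time (a new reading comes with each control period).
- ctrl.get_image(name): name is "scene" or "top" or "wrist"; returns (picture, depth): 384x512x3 uint8, red, green, blue; 384x512 float32, m along the optical axis (not along the pixel's ray), 0 where there is no reading.
- ctrl.camera_info(name): a dict with "camera_matrix" (3x3 intrinsics, pixels), "distortion" ([k1, k2, p1, p2, k3] as OpenCV has them; the pictures are not rectified), "R" (3x3) and "t" (3): a world point X has camera coordinates R X + t; the wrist camera has in their place "T_tool_cam" (4x4, takes a point from camera to tool coordinates, whose origin is the TCP and whose axes are the flange's). Camera axes: x right, y down, z forward; pixel columns grow to the right and rows downward; lengths in m; the calibration is good to about 2 mm. A picture is of the moment at which its call begins: read the wrist's pose just before it. camera_info takes no time and is no camera call.
- ctrl.finish_job(): hands the job in; it is judged then, once.
The state is a dict: "t": time; "q": joint angles; "dq": joint speeds; "effort": joint torques, N m; "tool_pos": TCP position; "tool_rot": TCP orientation; "contact_force": force on the tool from outside, world axes, zero at the start; "wrist_torque": the same for the moment, N m; "opening": finger opening in m; "grip_force": force on a finger pad.
Only numpy, scipy, OpenCV 4.12 (cv2) and the standard library are available. Lean on these libraries where they do the work, as an engineer would, in place of code of your own. Each camera call takes 0.05 s, during which the arm holds its last target. There are 200 camera calls.

TASK

The small steel dipping basket with the copper yoke hangs on the yellow hook under the lamp: unhook it by pressing the hook's red sprung keeper back with the basket's own pin and lifting it out over the hook's lip, gently, without wrenching the hook. Then lower the basket, keeping hold of it, into the round port in the ultrasonic cleaner's lid until its flange sits flat on the lid, and let go. Leave the flux jar, the polish tin, the ring mandrel and the beaker where they stand.

Things in the scene. Friction and masses are not known exactly. Their poses are not given: they have to be found in the camera images.
- stand: Fixed drain stand; origin on the bench straight below the hanging pin (pin 178 mm up). x: from the hook's mouth to its shank, away from the robot; y: along the hanging pin; z: up. Base plate 190 x 140 x 12 mm. The yellow hook, 10 mm wide, is clamped under the arm to no better than 5 mm in x, so the pin lies anywhere in its 10 mm slack between nose and keeper: feel for the stop.
- lamp_bar (a point): Centre of the underside of the fixed lamp bar over the hook, 127 mm above the pin; same axes as stand; bar 42 mm in x, 200 in y, 20 thick. A gripper pointing straight down hits it: come from the mouth (-x) side tilted 30 to 45 degrees from vertical, fingers down and towards +x. Hook: floor under the pin; 5 mm lip over it, underside 8 mm and top 13 mm above the pin's axis; nose 7 mm thick.
- keeper (a joint): Red sprung flap, 9 mm wide, hinged on the shank 45 mm above the pin, hanging behind it (+x). 0 = shut: mouth 3 mm, pin can rise only 4 mm, under the lip. Grows as the pin pushes it to +x; 0.17 rad = at its stop, 9 to 20 mm of push from the start. The pin clears the lip only in the last 2.5 mm before the stop. 2.5 N to start, about 5 N at the stop, then solid; springs shut.
- basket_mid (a point): Steel dipping basket, 0.2 to 0.4 kg, 124 mm tall; point on its axis 62 mm above its underside, z its upright axis. Rigid copper yoke: two cheek plates 20 mm wide (x), outer faces 42 mm apart (y), from 20 mm below this point to 62 above. Grip across those faces, fingers closing along y, best 30 to 35 mm above this point, firmly (50 N).
- basket_pin (a point): Centre of the basket's steel pin that joins the cheeks and hangs on the hook: 8 mm diameter, along y, 30 mm free between the cheeks, 118 mm above the basket's underside. Once over the lip it leaves the hook to -x: 60 mm from the stop is free.
- basket_rim (a point): On the basket's axis at the underside of its flange (84 mm across, 4 mm thick), 38 mm above its underside. The cup below is 60 mm across at the flange, 52 mm at the bottom.
- cleaner_port (a point): Centre of the round port (70 mm across) in the steel lid of the white ultrasonic cleaner (fixed, 174 x 204 mm, 110 mm tall), level with the lid's top face. Open below for more than 90 mm. When the basket is seated basket_rim coincides with this point.
- flux_jar: Bystander: small jar, 28 mm across, 34 mm tall, on the stand's base plate beside the basket; origin at its underside.
- polish_tin: Bystander: round blue tin, 32 mm across, 18 mm tall, on a far corner of the cleaner's lid; origin at its underside.
- mandrel: Bystander: steel ring mandrel, 68 mm foot, 150 mm tall; origin at its underside.
- beaker: Bystander: glass beaker, 64 mm across, 70 mm tall; origin at its underside.
- basket: The dipping basket; origin at the centre of its underside.
Mind the look-alikes: they are no part of the job. Leave any pink or purple look-alike of the basket alone.

How it is judged:
By the outcome, as a careful person would: the job done as asked, in the order asked, and still so for the second after the job is handed in, with the robot touching nothing.
It also fails if it takes over 54 s, if anything falls off the work surface, if the arm or the gripper's body presses on something with over 40 N, if the wrist force passes 120 N, or if a joint passes its speed limit or range.

## Working session

There is one attempt and no reset: what is moved stays moved. The work goes in short steps, Python scripts to look and compute and a tool call to move; the robot and the scene stay as the last step left them, time stands still between calls to the robot, and variables do not carry over. Pictures are saved under pics/ and viewed, at most 10 in all, crops included, and the job is handed in when it is done.

Besides the shell and the picture viewer there is one more tool, called after "Call:" as name(argument=value, ...) on one line, values as JSON. jog_arm: Moves the arm, as the interface text tells. Its arguments: {"type":"object","properties":{"steps":{"type":"array"},"newtons":{"type":"number"}},"required":["steps"]}

```bash
mkdir -p pics
cat > h.py <<'E'
import numpy as np, cv2
from scipy.spatial.transform import Rotation as Ro
from station import ctrl
def cam(n):
    i=ctrl.camera_info(n)
    if 'R' in i: return i,np.array(i['R']),np.array(i['t'])
    o=ctrl.get_obs(); T=np.eye(4); T[:3,:3]=Ro.from_rotvec(o['tool_rot']).as_matrix(); T[:3,3]=o['tool_pos']
    W=np.linalg.inv(T@np.array(i['T_tool_cam'])); return i,W[:3,:3],W[:3,3]
def shot(n,f):
    i,R,t=cam(n); p,d=ctrl.get_image(n)
    cv2.imwrite(f'pics/{f}.png',p[:,:,::-1]); np.savez(f'pics/{f}.npz',p=p,d=d,R=R,t=t,K=i['camera_matrix'],D=i['distortion'])
def pts(f,uv,d=None):
    z=np.load(f'pics/{f}.npz'); uv=np.array(uv,float).reshape(-1,2)
    n=cv2.undistortPoints(uv.reshape(-1,1,2),np.array(z['K'],float),np.array(z['D'],float)).reshape(-1,2)
    r=np.c_[n,np.ones(len(n))]
    dd=np.array([z['d'][int(round(v)),int(round(u))] for u,v in uv]) if d is None else d
    return (r*np.array(dd)[:,None]-z['t'])@z['R']
def cloud(f):
    v,u=np.mgrid[0:384,0:512]; z=np.load(f'pics/{f}.npz')
    return pts(f,np.c_[u.ravel(),v.ravel()],z['d'].ravel()).reshape(384,512,3),z['p'],z['d']
def crop(f,u0,v0,u1,v1,s,o):
    p=cv2.imread(f'pics/{f}.png')[v0:v1,u0:u1]; cv2.imwrite(f'pics/{o}.png',cv2.resize(p,None,fx=s,fy=s,interpolation=cv2.INTER_CUBIC))
E
python3 - <<'E'
from h import *
shot('scene','s0'); shot('top','t0')
a=cv2.imread('pics/s0.png'); b=cv2.imread('pics/t0.png')
o=ctrl.get_obs(); print(o)
for n in('scene','top'):
    i,R,t=cam(n); print(n,-R.T@t,R[2])
E
```

```text
{'t': 0.1, 'q': array([ 9.87010034e-01,  5.33035309e-02,  1.61415980e+00, -7.46153676e-06,
        1.47598619e+00, -1.18975067e-01]), 'dq': array([ 0.00033418, -0.00051033, -0.00487902, -0.00027398, -0.00303919,
        0.00118337]), 'effort': array([-2.58966480e-05, -3.94904780e+01, -3.71363533e+01, -1.27777735e-04,
        3.92377362e-03,  1.39770145e-05]), 'tool_pos': array([0.27983479, 0.55822597, 0.23017623]), 'tool_rot': array([-7.23421911e-01, -3.05651535e+00,  2.74200189e-03]), 'contact_force': array([-0.60061085, -0.44253378, -0.25910264]), 'wrist_torque': array([-0.01977962,  0.00460337, -0.00074735]), 'grip_force': 0.0, 'opening': 0.08542077479418682}
scene [ 1.0091831  -0.87838739  0.88194679] [-0.43603759  0.69935585 -0.56636792]
top [ 0.28190822 -0.02333339  1.33532725] [ 0.16385912 -0.00268365 -0.9864801 ]
```

View pics/s0.png

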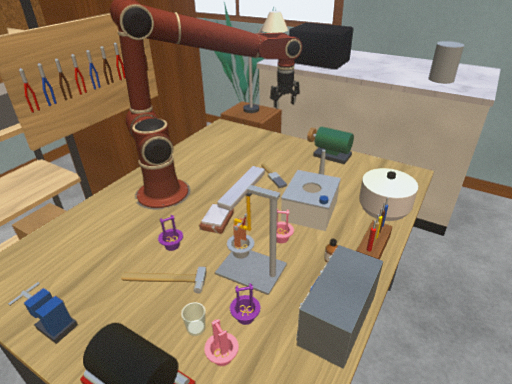

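View pics/t0.png

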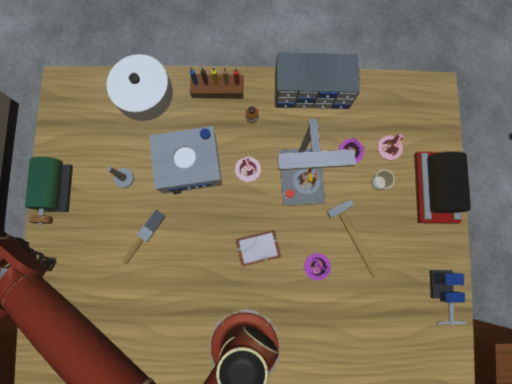

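The scene view shows the yellow hook with the steel and copper basket at (240,240). In the top view it is at (306,180), partly under the lamp bar at (317,159). The cleaner port is at (313,187) in the scene and (185,158) in the top view. The pink baskets (scene (283,230), (221,345)) and purple ones (scene (171,235), (245,305)) are decoys. The copper one on the hook is the target.

Run:
```python
from h import *
crop('s0',190,160,350,290,4.9,'s0c'); 
a=cv2.imread('pics/t0.png'); l=cv2.resize(a[110:220,265:370],None,fx=5,fy=5,interpolation=2)
cv2.imwrite('pics/t0c.png',l)
c,p,d=cloud('t0')
hsv=cv2.cvtColor(p,cv2.COLOR_RGB2HSV)
def st(name,m): 
    q=c[m]; print(name,len(q),np.round(np.median(q,0),3),np.round(np.percentile(q,2,0),3),np.round(np.percentile(q,98,0),3))
v,u=np.mgrid[0:384,0:512]
def box(a,b,cc,dd): return (u>=a)&(u<=cc)&(v>=b)&(v<=dd)&(d>0)
Z=c[...,2]
B=box(270,140,362,180)
m=B&(Z>.26)&(Z<.4); st('bar/arm',m)
m=box(277,145,358,172)&(Z>.28); print(cv2.minAreaRect(np.float32(c[m][:,:2]*1000)))
m=box(275,140,330,210)&(Z>.006)&(Z<.02);st('plate',m);print(cv2.minAreaRect(np.float32(c[m][:,:2]*1000)))
L=box(140,115,225,200)&(abs(Z-.11)<.012); st('lid',L);print(cv2.minAreaRect(np.float32(c[L][:,:2]*1000)))
m=box(165,140,205,176)&((Z<.1)); st('port',m)
for uv in[(185,158),(162,150),(306,180),(310,176),(205,133),(290,194),(118,175),(380,180),(247,168)]: print(uv,pts('t0',[uv]).round(3))
```

```text
bar/arm 1420 [ 0.533 -0.18   0.325] [ 0.509 -0.278  0.313] [ 0.577 -0.086  0.329]
((541.844970703125, -182.1920166015625), (59.8111572265625, 201.30699157714844), 4.241143703460693)
plate 930 [ 0.503 -0.163  0.011] [ 0.457 -0.253  0.007] [ 0.644 -0.113  0.017]
((548.1141357421875, -188.81564331054688), (170.39389038085938, 218.12342834472656), 88.51411437988281)
lid 3164 [0.582 0.199 0.11 ] [0.498 0.094 0.104] [0.675 0.297 0.115]
((588.3385009765625, 195.48556518554688), (177.76800537109375, 206.2540283203125), 8.882084846496582)
port 368 [0.612 0.212 0.008] [0.579 0.179 0.001] [0.644 0.246 0.013]
(185, 158) [[0.608 0.21  0.011]]
(162, 150) [[0.609 0.266 0.11 ]]
(306, 180) [[ 0.528 -0.189  0.066]]
(310, 176) [[ 0.516 -0.185  0.19 ]]
(205, 133) [[0.658 0.13  0.133]]
(290, 194) [[ 0.486 -0.14   0.044]]
(118, 175) [[0.532 0.408 0.085]]
(380, 180) [[ 0.543 -0.447  0.008]]
(247, 168) [[0.573 0.    0.027]]
```

View pics/s0c.png

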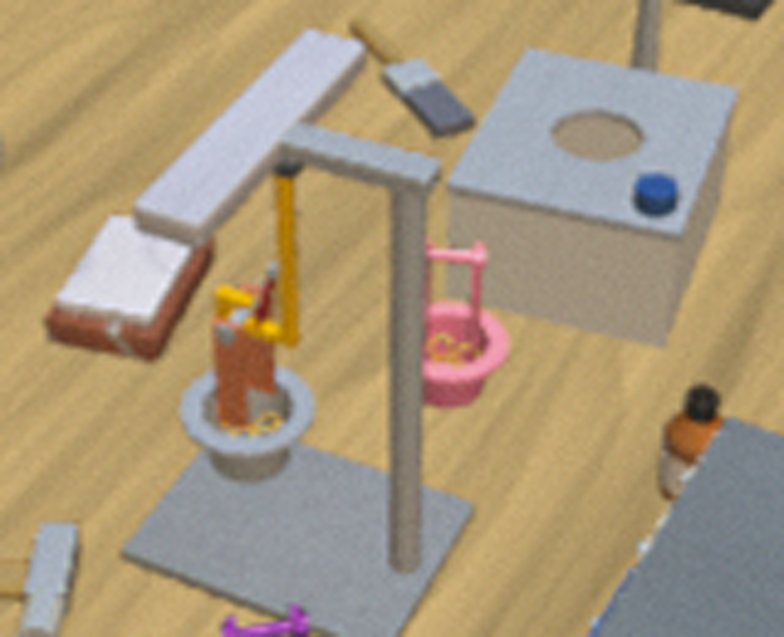

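View pics/t0c.png

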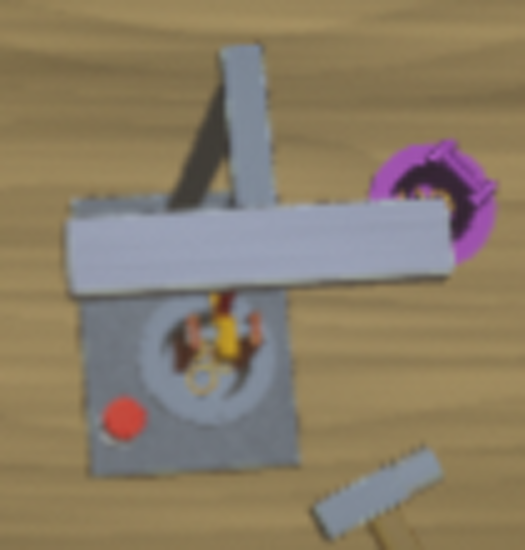

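The crops confirm the target: steel cup and copper cheeks on the yellow hook with the red keeper. The hook's shank side is +x, the red flux jar is at (125,418) in the top crop, and the pink and purple pieces are elsewhere. Next I'll fit the bar yaw, flange centre and port centre.

```bash
cat > m1.py <<'E'
from h import *
from scipy.optimize import least_squares
v,u=np.mgrid[0:384,0:512]
ct,p,d=cloud('t0'); cs,ps,ds=cloud('s0')
def box(a,b,cc,dd): return (u>=a)&(u<=cc)&(v>=b)&(v<=dd)
# bar: pixel cols, edges in x per y bin
m=box(272,140,362,180)&(ct[...,2]>.31)&(ct[...,2]<.34); q=ct[m]
print('bar y range',q[:,1].min(),q[:,1].max())
ys=np.arange(-.265,-.095,.01); f=[];
for y in ys:
    s=q[abs(q[:,1]-y)<.005]; f.append(s[:,0].min())
k=np.polyfit(ys,f,1); print('front edge slope deg',np.degrees(np.arctan(k[0])),'x at mid',np.polyval(k,-.182), 'z',np.median(q[:,2]))
def circ(q,r=None):
    g=lambda a:np.hypot(q[:,0]-a[0],q[:,1]-a[1])-(r or a[2])
    s=least_squares(g,[q[:,0].mean(),q[:,1].mean(),.04],loss='soft_l1',f_scale=.002);return s.x,np.abs(s.fun).mean()
# flange
for n,c,pp,bx in(('top',ct,p,box(285,155,330,205)),('scene',cs,ps,box(220,225,260,265))):
    m=bx&(abs(c[...,2]-.102)<.007); q=c[m]; print(n,'flange',len(q),q.min(0),q.max(0),np.median(q[:,2]))
    mk=cv2.morphologyEx(m.astype(np.uint8),cv2.MORPH_CLOSE,np.ones((3,3)))
    hull=cv2.convexHull(np.argwhere(mk)[:,::-1].astype(np.float32).reshape(-1,1,2)).reshape(-1,2)
    h=np.array([c[int(y),int(x)] for x,y in hull]); print(circ(h))
# hole
for f,c,bx in(('t0',ct,box(165,138,207,178)),('s0',cs,box(295,172,332,200))):
    m=(bx&((c[...,2]<.1))).astype(np.uint8); 
    cn=max(cv2.findContours(m,0,cv2.CHAIN_APPROX_NONE)[0],key=cv2.contourArea).reshape(-1,2).astype(float)
    z=np.load(f'pics/{f}.npz'); r=pts(f,cn,np.ones(len(cn))); C=-z['R'].T@z['t']; dr=r-C
    X=C+dr*((.11-C[2])/dr[:,2])[:,None]; print(f,'hole',circ(X))
    m=bx&0
# copper cheeks & yellow & red in scene/top
for n,c,pp,bx in(('top',ct,p,box(285,155,330,205)),('scene',cs,ps,box(220,185,265,265))):
    h=cv2.cvtColor(pp,cv2.COLOR_RGB2HSV)
    for nm,mm in(('copper',(h[...,0]>=4)&(h[...,0]<=14)&(h[...,1]>110)),('yel',(h[...,0]>=18)&(h[...,0]<=26)&(h[...,1]>190)),('red',((h[...,0]<3)|(h[...,0]>176))&(h[...,1]>150))):
        m=bx&mm&(c[...,2]>.1); q=c[m]
        if len(q):print(n,nm,len(q),np.median(q,0).round(3),np.percentile(q,5,0).round(3),np.percentile(q,95,0).round(3))
E
python3 m1.py
```

```text
bar y range -0.28339615435734417 -0.08142586359564505
front edge slope deg -4.2095378825993714 x at mid 0.512254660385857 z 0.32492048582335664
top flange 275 [ 0.47664012 -0.22544746  0.09537327] [ 0.55691795 -0.14102462  0.10889691] 0.10137576569824698
(array([ 0.51716272, -0.18323859,  0.04191281]), np.float64(0.0005696226238815709))
scene flange 239 [ 0.47683764 -0.22728847  0.09519634] [ 0.55971239 -0.14265111  0.10881699] 0.10204603394663468
(array([ 0.51818947, -0.18524851,  0.04220158]), np.float64(0.0004619543736436037))
t0 hole (array([0.58644773, 0.19422684, 0.03280963]), np.float64(0.0006829760567525189))
s0 hole (array([0.58929575, 0.1898867 , 0.02832517]), np.float64(0.0020150774580575746))
top copper 35 [ 0.512 -0.183  0.18 ] [ 0.507 -0.203  0.14 ] [ 0.532 -0.163  0.192]
top yel 16 [ 0.511 -0.185  0.19 ] [ 0.504 -0.188  0.187] [ 0.522 -0.182  0.194]
scene copper 192 [ 0.521 -0.203  0.137] [ 0.51  -0.207  0.107] [ 0.531 -0.166  0.188]
scene yel 159 [ 0.552 -0.186  0.195] [ 0.508 -0.19   0.171] [ 0.555 -0.18   0.284]
scene red 5 [ 0.536 -0.186  0.194] [ 0.533 -0.188  0.183] [ 0.538 -0.184  0.204]
```

```bash
cat >> h.py <<'E'
yaw=np.radians(4.2); xs=np.array([np.cos(yaw),np.sin(yaw),0]); ys=np.array([-np.sin(yaw),np.cos(yaw),0])
def tgt(tilt,sgn):
    t=np.radians(tilt); a=np.sin(t)*xs-np.array([0,0,np.cos(t)]); y=sgn*ys
    return np.c_[np.cross(y,a),y,a]
def rel(Rt,P,back=0.):
    "turn (deg, tool axes) and then the shift in target axes so that the grasp point is at P minus back along approach"
    o=ctrl.get_obs(); R=Ro.from_rotvec(o['tool_rot']).as_matrix()
    dr=Ro.from_matrix(R.T@Rt).as_rotvec(degrees=True)
    tcp=np.array(P)+Rt[:,2]*(.019-back)
    print('t',round(o['t'],2),'rot',dr.round(2),'norm',np.linalg.norm(dr).round(1),'lin',(Rt.T@(tcp-o['tool_pos'])).round(4),'tcp target',tcp.round(4),'F',o['contact_force'].round(2),'open',round(o['opening'],4),round(o['grip_force'],1))
E
python3 -c "
from h import *
for s in(1,-1):
    rel(tgt(42,s),[.46,.22,.30]); rel(tgt(42,s),[.5177,-.184,.155],.12)
"
```

```text
t 0.1 rot [-11.39 -41.   -29.39] norm 51.7 lin [-0.1618 -0.3505  0.0708] tcp target [0.4727 0.2209 0.2859] F [-0.6  -0.44 -0.26] open 0.0854 0.0
t 0.1 rot [-11.39 -41.   -29.39] norm 51.7 lin [-0.0856 -0.7577  0.0772] tcp target [ 0.4503 -0.1889  0.2301] F [-0.6  -0.44 -0.26] open 0.0854 0.0
t 0.1 rot [-54.    15.   140.53] norm 151.3 lin [0.1618 0.3505 0.0708] tcp target [0.4727 0.2209 0.2859] F [-0.6  -0.44 -0.26] open 0.0854 0.0
t 0.1 rot [-54.    15.   140.53] norm 151.3 lin [0.0856 0.7577 0.0772] tcp target [ 0.4503 -0.1889  0.2301] F [-0.6  -0.44 -0.26] open 0.0854 0.0
```

Call:
jog_arm(steps=[{"delta_rot": [-1.63, -5.86, -4.2], "linear": [0, 0, 0], "grip": 0.085}, {"delta_rot": [-1.63, -5.86, -4.2], "linear": [0, 0, 0], "grip": 0.085}, {"delta_rot": [-1.63, -5.86, -4.2], "linear": [0, 0, 0], "grip": 0.085}, {"delta_rot": [-1.63, -5.86, -4.2], "linear": [0, 0, 0], "grip": 0.085}, {"delta_rot": [-1.63, -5.86, -4.2], "linear": [0, 0, 0], "grip": 0.085}, {"delta_rot": [-1.63, -5.86, -4.2], "linear": [0, 0, 0], "grip": 0.085}, {"delta_rot": [-1.63, -5.86, -4.2], "linear": [0, 0, 0], "grip": 0.085}])

```text
t: 0.8
tool_pos: [0.2797, 0.5589, 0.2313]
tool_rot: [-0.093, 2.402, 0.037]
contact_force: [-0.2, -0.2, 0.3]
opening: 0.0846
grip_force: 0.0
```

Call:
jog_arm(steps=[{"delta_rot": [0, 0, 0], "linear": [-0.016, -0.035, 0.007], "grip": 0.085}, {"delta_rot": [0, 0, 0], "linear": [-0.016, -0.035, 0.007], "grip": 0.085}, {"delta_rot": [0, 0, 0], "linear": [-0.016, -0.035, 0.007], "grip": 0.085}, {"delta_rot": [0, 0, 0], "linear": [-0.016, -0.035, 0.007], "grip": 0.085}, {"delta_rot": [0, 0, 0], "linear": [-0.016, -0.035, 0.007], "grip": 0.085}, {"delta_rot": [0, 0, 0], "linear": [-0.016, -0.035, 0.007], "grip": 0.085}, {"delta_rot": [0, 0, 0], "linear": [-0.016, -0.035, 0.007], "grip": 0.085}, {"delta_rot": [0, 0, 0], "linear": [-0.016, -0.035, 0.007], "grip": 0.085}, {"delta_rot": [0, 0, 0], "linear": [-0.016, -0.035, 0.007], "grip": 0.085}, {"delta_rot": [0, 0, 0], "linear": [-0.016, -0.035, 0.007], "grip": 0.085}])

```text
t: 1.8
tool_pos: [0.4712, 0.2203, 0.2858]
tool_rot: [-0.088, 2.406, 0.036]
contact_force: [0.3, -0.1, -0.6]
opening: 0.0849
grip_force: 0.0
```

```bash
python3 -c "
from h import *
shot('wrist','w1'); rel(tgt(42,1),[.46,.22,.30]); rel(tgt(42,1),[.5177,-.184,.155],.12)
print(ctrl.get_obs()['q'].round(2))
c,p,d=cloud('w1'); print(np.percentile(c[d>0],[1,50,99],axis=0).round(2))
"
```

```text
t 1.85 rot [-0.31  0.24 -0.24] norm 0.5 lin [0.0017 0.0056 0.0006] tcp target [0.4727 0.2209 0.2859] F [ 1.48 -1.58  1.87] open 0.0849 0.0
t 1.85 rot [-0.31  0.24 -0.24] norm 0.5 lin [ 0.0779 -0.4015  0.0071] tcp target [ 0.4503 -0.1889  0.2301] F [ 1.48 -1.58  1.87] open 0.0849 0.0
[ 0.4  -0.68  2.22 -0.29  0.92 -1.14]
[[ 0.39 -0.84 -0.54]
 [ 0.59  0.22  0.04]
 [ 1.96  1.85  0.34]]
```

Call:
jog_arm(steps=[{"delta_rot": [0, 0, 0], "linear": [0.0078, -0.04, 0.0007], "grip": 0.085}, {"delta_rot": [0, 0, 0], "linear": [0.0078, -0.04, 0.0007], "grip": 0.085}, {"delta_rot": [0, 0, 0], "linear": [0.0078, -0.04, 0.0007], "grip": 0.085}, {"delta_rot": [0, 0, 0], "linear": [0.0078, -0.04, 0.0007], "grip": 0.085}, {"delta_rot": [0, 0, 0], "linear": [0.0078, -0.04, 0.0007], "grip": 0.085}, {"delta_rot": [0, 0, 0], "linear": [0.0078, -0.04, 0.0007], "grip": 0.085}, {"delta_rot": [0, 0, 0], "linear": [0.0078, -0.04, 0.0007], "grip": 0.085}, {"delta_rot": [0, 0, 0], "linear": [0.0078, -0.04, 0.0007], "grip": 0.085}, {"delta_rot": [0, 0, 0], "linear": [0.0078, -0.04, 0.0007], "grip": 0.085}, {"delta_rot": [0, 0, 0], "linear": [0, 0, 0], "grip": 0.085}])

```text
t: 2.85
tool_pos: [0.4484, -0.1453, 0.2317]
tool_rot: [-0.076, 2.409, 0.034]
contact_force: [-0.0, 0.7, 0.0]
opening: 0.0847
grip_force: 0.0
```

```bash
cat > m2.py <<'E'
from h import *
from m1 import circ
c,p,d=cloud('w1')
m=(np.hypot(c[...,0]-.5865,c[...,1]-.1935)<.045)&(c[...,2]<.1)&(d>0)
# hole outline at lid height by ray
v,u=np.mgrid[0:384,0:512]; z=np.load('pics/w1.npz'); C=-z['R'].T@z['t']
r=pts('w1',np.c_[u.ravel(),v.ravel()],np.ones(u.size))-C; X=(C+r*((.11-C[2])/r[:,2])[:,None]).reshape(384,512,3)
m=(np.hypot(X[...,0]-.5865,X[...,1]-.1935)<.045)&(c[...,2]<.1)&(d>0)
cn=cv2.findContours(m.astype(np.uint8),0,cv2.CHAIN_APPROX_NONE)[0]
if cn:
    cn=max(cn,key=cv2.contourArea).reshape(-1,2); Y=X[cn[:,1],cn[:,0]]; print('port w1',len(cn),cn.min(0),cn.max(0),circ(Y))
m=(abs(c[...,2]-.11)<.01); print('lid z',np.median(c[m][:,2]))
E
sed -i '/^# bar/,$!b' m1.py; python3 m2.py 2>&1 | grep -E "w1|lid z"; python3 -c "
from h import *
shot('wrist','w2'); rel(tgt(42,1),[.5177,-.184,.155],.12); print(ctrl.get_obs()['q'].round(2))"
```

```text
port w1 130 [203 120] [259 154] (array([0.5806895 , 0.19690927, 0.03053938]), np.float64(0.0010683302187322998))
lid z 0.10956126283075987
t 2.9 rot [-0.03 -0.07 -0.4 ] norm 0.4 lin [ 0.0029 -0.046   0.0003] tcp target [ 0.4503 -0.1889  0.2301] F [ 0.59 -0.01  0.05] open 0.0852 0.0
[-0.78 -0.83  2.38  0.59  1.13 -2.55]
```

View pics/w2.png

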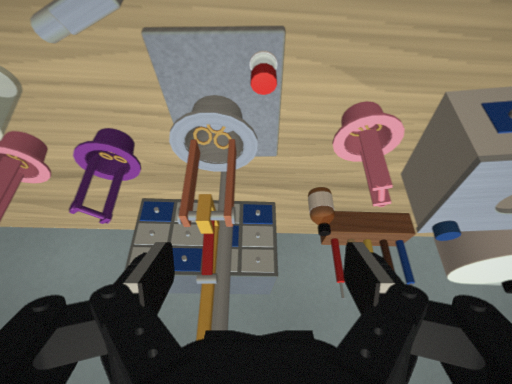

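The wrist view shows the hook end at (205,213) between the copper cheeks at (190,180) and (232,180), with the flange at (213,140). The flux jar is at (263,75). I'll centre on it and close part of the distance.

Call:
jog_arm(steps=[{"delta_rot": [0, 0, -0.2], "linear": [0.001, -0.015, 0], "grip": 0.085}, {"delta_rot": [0, 0, -0.2], "linear": [0.001, -0.015, 0], "grip": 0.085}, {"delta_rot": [0, 0, 0], "linear": [0.001, -0.015, 0], "grip": 0.085}, {"delta_rot": [0, 0, 0], "linear": [0, 0, 0.02], "grip": 0.085}, {"delta_rot": [0, 0, 0], "linear": [0, 0, 0.02], "grip": 0.085}, {"delta_rot": [0, 0, 0], "linear": [0, 0, 0], "grip": 0.085}])

```text
t: 3.5
tool_pos: [0.4778, -0.1807, 0.1992]
tool_rot: [-0.1, 2.409, 0.04]
contact_force: [-0.6, 0.4, -1.0]
opening: 0.085
grip_force: 0.0
```

```bash
python3 -c "
from h import *
shot('wrist','w3'); rel(tgt(42,1),[.5177,-.184,.155],0); print(ctrl.get_obs()['q'].round(2))
c,p,d=cloud('w3'); h=cv2.cvtColor(p,cv2.COLOR_RGB2HSV)
near=(np.hypot(c[...,0]-.52,c[...,1]+.185)<.05)&(d>0)
for nm,mm in(('copper',(h[...,0]>=4)&(h[...,0]<=14)&(h[...,1]>110)),('yel',(h[...,0]>=18)&(h[...,0]<=26)&(h[...,1]>180)),('red',((h[...,0]<3)|(h[...,0]>176))&(h[...,1]>150))):
    m=near&mm&(c[...,2]>.115)
    q=c[m]; L=np.c_[(q-[.5177,-.184,0])@xs,(q-[.5177,-.184,0])@ys,q[:,2]]
    v,u=np.nonzero(m)
    if len(q): print(nm,len(q),[int(u.min()),int(u.max()),int(v.min()),int(v.max())],(np.percentile(L,[3,50,97],axis=0)*1000).round(1).tolist())
"
```

```text
t 3.55 rot [ 0.34 -0.04  0.41] norm 0.5 lin [ 0.0011 -0.0056  0.0794] tcp target [ 0.5304 -0.1831  0.1409] F [-0.58  0.12  0.62] open 0.085 0.0
[-0.81 -0.62  2.33  0.65  1.03 -2.69]
copper 1771 [217, 279, 158, 311] [[-11.0, -20.4, 118.2], [-9.8, -15.1, 157.7], [8.2, 20.2, 183.8]]
yel 32 [241, 254, 215, 332] [[-18.0, -4.3, 168.1], [-15.9, 0.6, 187.9], [27.8, 4.0, 232.7]]
red 575 [242, 254, 262, 310] [[13.1, -4.0, 190.4], [17.6, -0.3, 205.8], [21.7, 3.8, 219.8]]
```

View pics/w3.png

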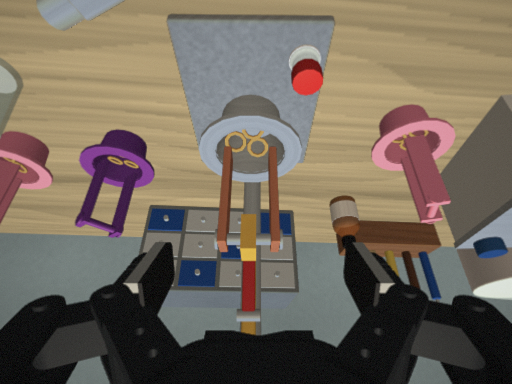

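The wrist view is centred now: cheeks at u 217–279, yellow nose at (248,235), red keeper at (248,285). The cheeks measure ±20 mm about the assumed centre with tops at 184 mm, which matches. I'll go in.

Call:
jog_arm(steps=[{"delta_rot": [0.15, 0, 0.2], "linear": [0.0005, -0.003, 0.01], "grip": 0.085}, {"delta_rot": [0.15, 0, 0.2], "linear": [0.0005, -0.0025, 0.01], "grip": 0.085}, {"delta_rot": [0, 0, 0], "linear": [0, 0, 0.015], "grip": 0.085}, {"delta_rot": [0, 0, 0], "linear": [0, 0, 0.015], "grip": 0.085}, {"delta_rot": [0, 0, 0], "linear": [0, 0, 0.015], "grip": 0.085}, {"delta_rot": [0, 0, 0], "linear": [0, 0, 0.01], "grip": 0.085}, {"delta_rot": [0, 0, 0], "linear": [0, 0, 0.004], "grip": 0.085}, {"delta_rot": [0, 0, 0], "linear": [0, 0, 0], "grip": 0.085}, {"delta_rot": [0, 0, 0], "linear": [0, 0, 0], "grip": 0.085}])

```text
t: 4.45
tool_pos: [0.5304, -0.1856, 0.1439]
tool_rot: [-0.086, 2.405, 0.029]
contact_force: [-0.1, 0.7, 0.3]
opening: 0.0848
grip_force: 0.0
```

```bash
python3 -c "
from h import *
rel(tgt(42,1),[.5177,-.184,.155],0); print(ctrl.get_obs()['q'].round(2))"
```

```text
t 4.45 rot [-0.24  0.15  0.  ] norm 0.3 lin [0.0019 0.0025 0.0023] tcp target [ 0.5304 -0.1831  0.1409] F [-0.13  0.73  0.33] open 0.0848 0.0
[-0.71 -0.38  2.27  0.7   0.81 -2.74]
```

Call:
jog_arm(newtons=50, steps=[{"delta_rot": [0, 0, 0], "linear": [0.0015, 0.0025, 0.002], "grip": 0.06}, {"delta_rot": [0, 0, 0], "linear": [0, 0, 0], "grip": 0.05}, {"delta_rot": [0, 0, 0], "linear": [0, 0, 0], "grip": 0.045}, {"delta_rot": [0, 0, 0], "linear": [0, 0, 0], "grip": 0.04}, {"delta_rot": [0, 0, 0], "linear": [0, 0, 0], "grip": 0.035}, {"delta_rot": [0, 0, 0], "linear": [0, 0, 0], "grip": 0.03}, {"delta_rot": [0, 0, 0], "linear": [0, 0, 0], "grip": 0.03}, {"delta_rot": [0, 0, 0], "linear": [0, 0, 0], "grip": 0.03}])

```text
t: 5.25
tool_pos: [0.5304, -0.1832, 0.1405]
tool_rot: [-0.085, 2.405, 0.03]
contact_force: [-1.0, 0.7, 1.4]
opening: 0.0411
grip_force: 50.7
```

```bash
python3 -c "
from h import *
rel(tgt(42,1),[.5177,-.184,.155],0); o=ctrl.get_obs();print(o['wrist_torque'])
t=np.radians(42);R=Ro.from_rotvec(o['tool_rot']).as_matrix()
print('stand x per mm in tool',(R.T@xs).round(3),'z',(R.T@[0,0,1]).round(3))"
```

```text
t 5.25 rot [-0.23  0.1  -0.04] norm 0.3 lin [-0.0002  0.0002 -0.0003] tcp target [ 0.5304 -0.1831  0.1409] F [-1.    0.7   1.38] open 0.0411 50.7
[0.05038808 0.17491973 0.06355754]
stand x per mm in tool [-0.742  0.003  0.67 ] z [-0.67  -0.002 -0.742]
```

Gripped at 41 mm and 50 N. I'll lift 1 mm off the floor of the hook and push to +x.

Call:
jog_arm(steps=[{"delta_rot": [0, 0, 0], "linear": [-0.0007, 0, -0.0007], "grip": 0.03}, {"delta_rot": [0, 0, 0], "linear": [-0.0015, 0, 0.0013], "grip": 0.03}, {"delta_rot": [0, 0, 0], "linear": [-0.0015, 0, 0.0013], "grip": 0.03}, {"delta_rot": [0, 0, 0], "linear": [-0.0015, 0, 0.0013], "grip": 0.03}, {"delta_rot": [0, 0, 0], "linear": [-0.0007, 0, 0.0007], "grip": 0.03}, {"delta_rot": [0, 0, 0], "linear": [0, 0, 0], "grip": 0.03}, {"delta_rot": [0, 0, 0], "linear": [0, 0, 0], "grip": 0.03}])

```text
t: 5.95
tool_pos: [0.537, -0.1824, 0.1407]
tool_rot: [-0.085, 2.407, 0.03]
contact_force: [-2.7, 0.2, -2.8]
opening: 0.0414
grip_force: 50.9
```

Call:
jog_arm(steps=[{"delta_rot": [0, 0, 0], "linear": [-0.0007, 0, 0.0007], "grip": 0.03}, {"delta_rot": [0, 0, 0], "linear": [-0.0008, 0, 0.0007], "grip": 0.03}, {"delta_rot": [0, 0, 0], "linear": [0, 0, 0], "grip": 0.03}, {"delta_rot": [0, 0, 0], "linear": [0, 0, 0], "grip": 0.03}])

```text
t: 6.35
tool_pos: [0.539, -0.1823, 0.1407]
tool_rot: [-0.085, 2.407, 0.03]
contact_force: [-3.9, -0.2, -2.9]
opening: 0.0416
grip_force: 50.9
```

Call:
jog_arm(steps=[{"delta_rot": [0, 0, 0], "linear": [-0.0008, 0, 0.0007], "grip": 0.03}, {"delta_rot": [0, 0, 0], "linear": [0, 0, 0], "grip": 0.03}, {"delta_rot": [0, 0, 0], "linear": [0, 0, 0], "grip": 0.03}])

```text
t: 6.65
tool_pos: [0.5402, -0.1823, 0.141]
tool_rot: [-0.085, 2.406, 0.03]
contact_force: [-4.2, 0.2, -3.1]
opening: 0.0416
grip_force: 50.8
```

Call:
jog_arm(steps=[{"delta_rot": [0, 0, 0], "linear": [-0.0008, 0, 0.0007], "grip": 0.03}, {"delta_rot": [0, 0, 0], "linear": [0, 0, 0], "grip": 0.03}, {"delta_rot": [0, 0, 0], "linear": [0, 0, 0], "grip": 0.03}])

```text
t: 6.95
tool_pos: [0.5413, -0.1823, 0.1411]
tool_rot: [-0.085, 2.406, 0.03]
contact_force: [-3.2, -0.7, -5.0]
opening: 0.0416
grip_force: 50.9
```

Call:
jog_arm(steps=[{"delta_rot": [0, 0, 0], "linear": [-0.0008, 0, 0.0007], "grip": 0.03}, {"delta_rot": [0, 0, 0], "linear": [0, 0, 0], "grip": 0.03}, {"delta_rot": [0, 0, 0], "linear": [0, 0, 0], "grip": 0.03}])

```text
t: 7.25
tool_pos: [0.5424, -0.1822, 0.1412]
tool_rot: [-0.085, 2.406, 0.03]
contact_force: [-4.7, -1.1, -3.7]
opening: 0.0415
grip_force: 50.9
```

Call:
jog_arm(steps=[{"delta_rot": [0, 0, 0], "linear": [-0.0008, 0, 0.0007], "grip": 0.03}, {"delta_rot": [0, 0, 0], "linear": [0, 0, 0], "grip": 0.03}, {"delta_rot": [0, 0, 0], "linear": [0, 0, 0], "grip": 0.03}])

```text
t: 7.55
tool_pos: [0.5435, -0.1822, 0.1412]
tool_rot: [-0.085, 2.406, 0.03]
contact_force: [-4.8, 0.4, -4.4]
opening: 0.0418
grip_force: 50.9
```

Call:
jog_arm(steps=[{"delta_rot": [0, 0, 0], "linear": [-0.0008, 0, 0.0007], "grip": 0.03}, {"delta_rot": [0, 0, 0], "linear": [0, 0, 0], "grip": 0.03}, {"delta_rot": [0, 0, 0], "linear": [0, 0, 0], "grip": 0.03}])

```text
t: 7.85
tool_pos: [0.5443, -0.1821, 0.141]
tool_rot: [-0.086, 2.407, 0.03]
contact_force: [-9.0, -0.9, -3.7]
opening: 0.0415
grip_force: 51.4
```

The stop is felt: 9 N at x = 0.544. I'll ease off slightly and lift along the inclined keeper.

Call:
jog_arm(steps=[{"delta_rot": [0, 0, 0], "linear": [0.0002, 0, -0.0002], "grip": 0.03}, {"delta_rot": [0, 0, 0], "linear": [-0.0011, 0, -0.0017], "grip": 0.03}, {"delta_rot": [0, 0, 0], "linear": [0, 0, 0], "grip": 0.03}, {"delta_rot": [0, 0, 0], "linear": [0, 0, 0], "grip": 0.03}])

```text
t: 8.25
tool_pos: [0.5439, -0.1821, 0.1434]
tool_rot: [-0.085, 2.406, 0.03]
contact_force: [-5.6, -0.8, -4.7]
opening: 0.0415
grip_force: 50.9
```

Call:
jog_arm(steps=[{"delta_rot": [0, 0, 0], "linear": [-0.0011, 0, -0.0015], "grip": 0.03}, {"delta_rot": [0, 0, 0], "linear": [0, 0, 0], "grip": 0.03}, {"delta_rot": [0, 0, 0], "linear": [0, 0, 0], "grip": 0.03}])

```text
t: 8.55
tool_pos: [0.5438, -0.1821, 0.1453]
tool_rot: [-0.086, 2.406, 0.03]
contact_force: [-5.0, -0.3, -4.1]
opening: 0.0416
grip_force: 50.9
```

Call:
jog_arm(steps=[{"delta_rot": [0, 0, 0], "linear": [-0.0012, 0, -0.0016], "grip": 0.03}, {"delta_rot": [0, 0, 0], "linear": [0, 0, 0], "grip": 0.03}, {"delta_rot": [0, 0, 0], "linear": [0, 0, 0], "grip": 0.03}])

```text
t: 8.85
tool_pos: [0.5436, -0.1822, 0.1473]
tool_rot: [-0.085, 2.406, 0.03]
contact_force: [-5.3, 0.1, -3.4]
opening: 0.0412
grip_force: 50.9
```

Call:
jog_arm(steps=[{"delta_rot": [0, 0, 0], "linear": [-0.0012, 0, -0.0016], "grip": 0.03}, {"delta_rot": [0, 0, 0], "linear": [0, 0, 0], "grip": 0.03}, {"delta_rot": [0, 0, 0], "linear": [0, 0, 0], "grip": 0.03}])

```text
t: 9.15
tool_pos: [0.5434, -0.1822, 0.1493]
tool_rot: [-0.086, 2.406, 0.03]
contact_force: [-6.1, -0.3, -4.1]
opening: 0.0415
grip_force: 50.9
```

Call:
jog_arm(steps=[{"delta_rot": [0, 0, 0], "linear": [-0.0012, 0, -0.0016], "grip": 0.03}, {"delta_rot": [0, 0, 0], "linear": [0, 0, 0], "grip": 0.03}, {"delta_rot": [0, 0, 0], "linear": [0, 0, 0], "grip": 0.03}])

```text
t: 9.45
tool_pos: [0.5433, -0.1822, 0.1513]
tool_rot: [-0.086, 2.406, 0.03]
contact_force: [-6.1, 0.0, -3.7]
opening: 0.0412
grip_force: 50.9
```

Call:
jog_arm(steps=[{"delta_rot": [0, 0, 0], "linear": [-0.0011, 0, -0.0017], "grip": 0.03}, {"delta_rot": [0, 0, 0], "linear": [0, 0, 0], "grip": 0.03}, {"delta_rot": [0, 0, 0], "linear": [-0.0011, 0, -0.0017], "grip": 0.03}, {"delta_rot": [0, 0, 0], "linear": [0, 0, 0], "grip": 0.03}])

```text
t: 9.85
tool_pos: [0.5427, -0.1823, 0.1555]
tool_rot: [-0.086, 2.406, 0.03]
contact_force: [-5.7, 0.0, -2.8]
opening: 0.0414
grip_force: 50.9
```

Call:
jog_arm(steps=[{"delta_rot": [0, 0, 0], "linear": [-0.0011, 0, -0.0017], "grip": 0.03}, {"delta_rot": [0, 0, 0], "linear": [0, 0, 0], "grip": 0.03}, {"delta_rot": [0, 0, 0], "linear": [-0.0011, 0, -0.0017], "grip": 0.03}, {"delta_rot": [0, 0, 0], "linear": [0, 0, 0], "grip": 0.03}])

```text
t: 10.25
tool_pos: [0.5422, -0.1824, 0.1598]
tool_rot: [-0.086, 2.405, 0.029]
contact_force: [-4.6, -0.4, -3.1]
opening: 0.0416
grip_force: 50.9
```

Call:
jog_arm(steps=[{"delta_rot": [0, 0, 0], "linear": [-0.0011, 0, -0.0017], "grip": 0.03}, {"delta_rot": [0, 0, 0], "linear": [0, 0, 0], "grip": 0.03}, {"delta_rot": [0, 0, 0], "linear": [-0.0011, 0, -0.0017], "grip": 0.03}, {"delta_rot": [0, 0, 0], "linear": [0, 0, 0], "grip": 0.03}])

```text
t: 10.65
tool_pos: [0.5423, -0.1828, 0.1649]
tool_rot: [-0.085, 2.403, 0.028]
contact_force: [0.1, 1.0, -3.1]
opening: 0.0415
grip_force: 50.6
```

Call:
jog_arm(steps=[{"delta_rot": [0, 0, 0], "linear": [0.0015, 0, -0.0013], "grip": 0.03}, {"delta_rot": [0, 0, 0], "linear": [0.0015, 0, -0.0013], "grip": 0.03}, {"delta_rot": [0, 0, 0], "linear": [0, 0, 0], "grip": 0.03}])

```text
t: 10.95
tool_pos: [0.5373, -0.1826, 0.1632]
tool_rot: [-0.085, 2.406, 0.03]
contact_force: [-0.1, -0.5, -2.4]
opening: 0.0415
grip_force: 50.7
```

Call:
jog_arm(steps=[{"delta_rot": [0, 0, 0], "linear": [0.0022, 0, -0.002], "grip": 0.03}, {"delta_rot": [0, 0, 0], "linear": [0.003, 0, -0.0027], "grip": 0.03}, {"delta_rot": [0, 0, 0], "linear": [0.003, 0, -0.0027], "grip": 0.03}, {"delta_rot": [0, 0, 0], "linear": [0, 0, 0], "grip": 0.03}])

```text
t: 11.35
tool_pos: [0.5259, -0.1835, 0.163]
tool_rot: [-0.085, 2.406, 0.029]
contact_force: [-0.2, -0.4, -2.9]
opening: 0.0416
grip_force: 50.7
```

The pin slides out freely. I'll keep backing out and then rise.

Call:
jog_arm(steps=[{"delta_rot": [0, 0, 0], "linear": [0.0074, 0, -0.0067], "grip": 0.03}, {"delta_rot": [0, 0, 0], "linear": [0.0074, 0, -0.0067], "grip": 0.03}, {"delta_rot": [0, 0, 0], "linear": [0.0074, 0, -0.0067], "grip": 0.03}, {"delta_rot": [0, 0, 0], "linear": [0.0074, 0, -0.0067], "grip": 0.03}, {"delta_rot": [0, 0, 0], "linear": [0.0074, 0, -0.0067], "grip": 0.03}, {"delta_rot": [0, 0, 0], "linear": [0.0074, 0, -0.0067], "grip": 0.03}, {"delta_rot": [0, 0, 0], "linear": [0, 0, 0], "grip": 0.03}])

```text
t: 12.05
tool_pos: [0.4656, -0.188, 0.1631]
tool_rot: [-0.084, 2.406, 0.028]
contact_force: [0.1, 0.3, -2.9]
opening: 0.0415
grip_force: 51.1
```

```bash
python3 -c "
from h import *
shot('scene','s1');shot('wrist','w4'); o=ctrl.get_obs(); print(o['tool_pos'],o['q'].round(2),o['contact_force'])
a=cv2.imread('pics/s1.png')[130:320,160:360]; b=cv2.imread('pics/w4.png')
cv2.imwrite('pics/c1.png',np.hstack([cv2.resize(a,(404,384)),b[:,100:400]]))"
```

```text
[ 0.46647009 -0.18792075  0.16350169] [-0.84 -0.6   2.38  0.69  0.98 -2.76] [ 1.31527836 -0.0650675  -2.14871502]
```

View pics/c1.png

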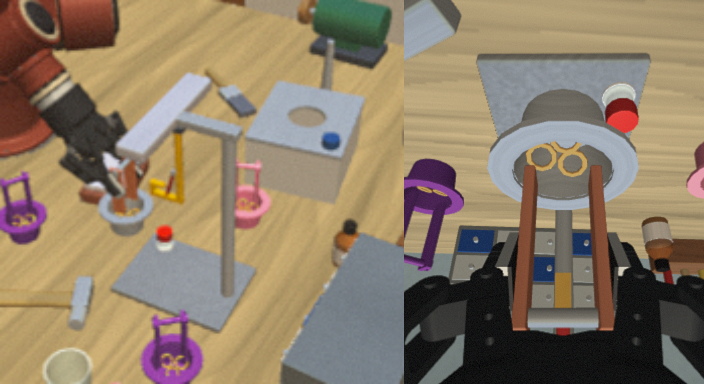

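The left view shows the basket held clear of the hook with the keeper sprung back. On the right, the flange is at (563,165) and the cheeks are between the pads, so the grip is good. I'll raise it and check the flange position relative to the TCP.

Call:
jog_arm(steps=[{"delta_rot": [0, 0, 0], "linear": [-0.0134, 0, -0.0148], "grip": 0.03}, {"delta_rot": [0, 0, 0], "linear": [-0.0134, 0, -0.0148], "grip": 0.03}, {"delta_rot": [0, 0, 0], "linear": [-0.0134, 0, -0.0148], "grip": 0.03}, {"delta_rot": [0, 0, 0], "linear": [-0.0134, 0, -0.0148], "grip": 0.03}, {"delta_rot": [0, 0, 0], "linear": [0, 0, 0], "grip": 0.03}])

```text
t: 12.65
tool_pos: [0.4681, -0.1884, 0.2475]
tool_rot: [-0.088, 2.401, 0.024]
contact_force: [0.3, -0.3, -1.1]
opening: 0.0413
grip_force: 51.5
```

```bash
cat > m3.py <<'E'
from h import *
from m1 import circ
import sys
def flange(f,tcp):
    c,p,d=cloud(f); h=cv2.cvtColor(p,cv2.COLOR_RGB2HSV)
    e=tcp+np.array([-.0127,-.0008,-.0385])
    m=(np.hypot(c[...,0]-e[0],c[...,1]-e[1])<.055)&(abs(c[...,2]-e[2])<.012)&(d>0)&(h[...,1]<70)
    q=c[m]; A=np.c_[q[:,:2]-e[:2],np.ones(len(q))]
    k=None; w=np.ones(len(q),bool)
    for _ in range(6):
        k=np.linalg.lstsq(A[w],q[w][:,2],rcond=None)[0]; w=abs(A@k-q[:,2])<.002
    mm=np.zeros(m.shape,bool); mm[tuple(np.argwhere(m)[w].T)]=1
    hull=cv2.convexHull(np.argwhere(mm)[:,::-1].astype(np.float32).reshape(-1,1,2)).reshape(-1,2).astype(int)
    H=c[hull[:,1],hull[:,0]]; s,r=circ(H,.042)
    print('XX flange',len(q),w.sum(),'slopes deg',np.degrees(k[:2]).round(2),'top z',k[2].round(4),'ctr',s[:2].round(4),'free',circ(H)[0].round(4),r.round(4),'rel tcp',(s[:2]-tcp[:2]).round(4),round(k[2]-tcp[2],4))
if __name__=='__main__':
    flange('w4',np.array([0.46647009,-0.18792075,0.16350169]))
    o=ctrl.get_obs(); R=Ro.from_rotvec(o['tool_rot']).as_matrix(); print('XX',o['tool_pos'].round(4),o['q'].round(2))
    for P in([.4665,.03,.243],[.599,.194,.243],[.599,.194,.193]): print('XX',(R.T@(np.array(P)-o['tool_pos'])).round(4))
E
python3 m3.py|grep XX
```

```text
XX flange 7484 6164 slopes deg [-0.08 -0.15] top z 0.1241 ctr [ 0.4533 -0.1888] free [ 0.4534 -0.1888  0.0424] 0.0004 rel tcp [-0.0132 -0.0009] -0.0394
XX [ 0.4681 -0.1884  0.2475] [-0.84 -0.69  2.29  0.63  1.11 -2.64]
XX [-0.0082  0.218   0.0114]
XX [-0.1151  0.3723  0.1074]
XX [-0.0814  0.3726  0.1443]
```

Basket is level, and the rim offset agrees with the plan. Carrying it across.

Call:
jog_arm(steps=[{"delta_rot": [0, 0, 0], "linear": [-0.001, 0.025, 0.001], "grip": 0.03}, {"delta_rot": [0, 0, 0], "linear": [-0.001, 0.035, 0.002], "grip": 0.03}, {"delta_rot": [0, 0, 0], "linear": [-0.001, 0.035, 0.002], "grip": 0.03}, {"delta_rot": [0, 0, 0], "linear": [-0.001, 0.035, 0.002], "grip": 0.03}, {"delta_rot": [0, 0, 0], "linear": [-0.001, 0.035, 0.002], "grip": 0.03}, {"delta_rot": [0, 0, 0], "linear": [-0.001, 0.035, 0.002], "grip": 0.03}, {"delta_rot": [0, 0, 0], "linear": [-0.001, 0.018, 0], "grip": 0.03}, {"delta_rot": [0, 0, 0], "linear": [0, 0, 0], "grip": 0.03}])

```text
t: 13.45
tool_pos: [0.4633, 0.034, 0.2373]
tool_rot: [-0.092, 2.408, 0.034]
contact_force: [-0.5, 0.2, -3.2]
opening: 0.0414
grip_force: 52.5
```

```bash
cat > go.py <<'E'
from h import *
import sys
o=ctrl.get_obs(); R=Ro.from_rotvec(o['tool_rot']).as_matrix(); print(o['t'],o['tool_pos'].round(4),o['q'].round(2))
R0=Ro.from_rotvec([-0.085,2.406,0.029]).as_matrix(); print('rot',Ro.from_matrix(R.T@R0).as_rotvec(degrees=True).round(2))
for a in sys.argv[1:]: print(a,(R.T@(np.array(eval(a))-o['tool_pos'])).round(4))
E
python3 go.py [.5992,.1954,.25] [.5992,.1954,.21]
```

```text
13.45 [0.4633 0.034  0.2373] [-0.2  -0.96  2.43  0.22  0.96 -1.91]
rot [ 0.33 -0.11  0.23]
[.5992,.1954,.25] [-0.1185  0.1506  0.0893]
[.5992,.1954,.21] [-0.0917  0.1506  0.119 ]
```

Call:
jog_arm(steps=[{"delta_rot": [0.15, 0, 0.1], "linear": [-0.015, 0.015, 0.011], "grip": 0.03}, {"delta_rot": [0.15, 0, 0.1], "linear": [-0.02, 0.024, 0.015], "grip": 0.03}, {"delta_rot": [0, 0, 0], "linear": [-0.021, 0.028, 0.016], "grip": 0.03}, {"delta_rot": [0, 0, 0], "linear": [-0.021, 0.028, 0.016], "grip": 0.03}, {"delta_rot": [0, 0, 0], "linear": [-0.021, 0.028, 0.016], "grip": 0.03}, {"delta_rot": [0, 0, 0], "linear": [-0.02, 0.0275, 0.0153], "grip": 0.03}, {"delta_rot": [0, 0, 0], "linear": [0, 0, 0], "grip": 0.03}, {"delta_rot": [0, 0, 0], "linear": [0, 0, 0], "grip": 0.03}])

```text
t: 14.25
tool_pos: [0.6013, 0.1903, 0.2489]
tool_rot: [-0.079, 2.41, 0.024]
contact_force: [-0.0, 0.1, -2.1]
opening: 0.0416
grip_force: 53.2
```

```bash
python3 go.py [.5992,.1954,.21]; python3 -c "
from h import *
shot('top','t2'); shot('scene','s2'); shot('wrist','w5')
a=cv2.imread('pics/t2.png')[100:210,130:240]; b=cv2.imread('pics/w5.png')
cv2.imwrite('pics/c2.png',np.hstack([cv2.resize(a,(384,384)),b[:,100:500]]))"
```

```text
14.25 [0.6013 0.1903 0.2489] [ 0.24 -0.34  2.06 -0.19  0.71 -1.3 ]
rot [-0.3  -0.25 -0.17]
[.5992,.1954,.21] [0.0272 0.0054 0.0278]
```

View pics/c2.png

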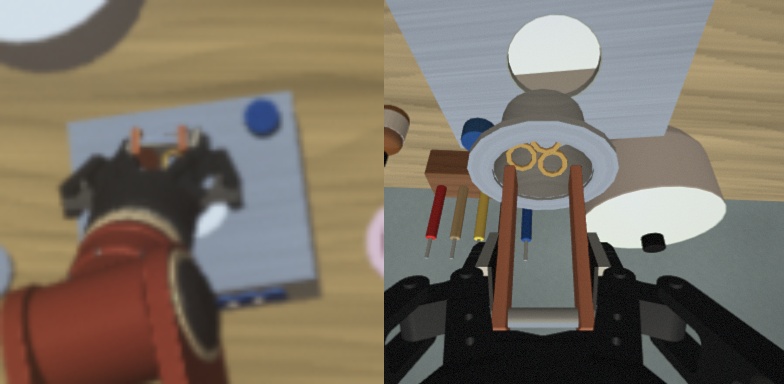

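The wrist view shows the port ahead at w5 pixel (270,55), and the top view shows the lid. I'll fit the port outline at lid height against the held flange in the same picture.

```bash
cat > m4.py <<'E'
from m3 import *
c,p,d=cloud('w5'); v,u=np.mgrid[0:384,0:512]; z=np.load('pics/w5.npz'); C=-z['R'].T@z['t']
lidm=(abs(c[...,2]-.11)<.008)&(np.hypot(c[...,0]-.587,c[...,1]-.194)<.1)
lz=np.median(c[lidm][:,2]); 
r=pts('w5',np.c_[u.ravel(),v.ravel()],np.ones(u.size))-C; X=(C+r*((lz-C[2])/r[:,2])[:,None]).reshape(384,512,3)
# hole edge: lid pixels adjacent to non-lid, low pixels
hole=((c[...,2]<.1)|(d==0))&(np.hypot(X[...,0]-.5865,X[...,1]-.1945)<.05)&(v<100)
hole=cv2.morphologyEx(hole.astype(np.uint8),cv2.MORPH_OPEN,np.ones((3,3)))
ld=cv2.dilate(lidm.astype(np.uint8),np.ones((3,3)))
e=(hole>0)&(ld>0); vv,uu=np.nonzero(e); print('XX lid z',lz,'edge px',len(uu),uu.min(),uu.max(),vv.min(),vv.max())
print('XX port fixed',circ(X[e],.0345),'free',circ(X[e]))
o=ctrl.get_obs(); flange('w5',o['tool_pos'])
E
python3 m4.py|grep XX
```

```text
XX lid z 0.10967539750440074 edge px 282 224 315 15 92
XX port fixed (array([0.58549038, 0.19628903, 0.04      ]), np.float64(0.0017664261348570894)) free (array([0.58327489, 0.1962021 , 0.03215511]), np.float64(0.0004967731418914367))
XX flange 7446 6172 slopes deg [-0.21 -0.21] top z 0.2108 ctr [0.5877 0.1887] free [0.5878 0.1887 0.0424] 0.0004 rel tcp [-0.0131 -0.0007] -0.0398
```

```bash
python3 go.py [.598,.1962,.205] [.598,.1962,.17]
```

```text
14.4 [0.6009 0.1894 0.2506] [ 0.24 -0.35  2.06 -0.19  0.71 -1.3 ]
rot [-0.33 -0.05 -0.26]
[.598,.1962,.205] [0.0323 0.0071 0.0322]
[.598,.1962,.17] [0.0557 0.0073 0.0582]
```

Call:
jog_arm(steps=[{"delta_rot": [-0.15, 0, -0.1], "linear": [0.008, 0.0036, 0.008], "grip": 0.03}, {"delta_rot": [-0.15, 0, -0.1], "linear": [0.008, 0.0035, 0.008], "grip": 0.03}, {"delta_rot": [0, 0, 0], "linear": [0.008, 0, 0.008], "grip": 0.03}, {"delta_rot": [0, 0, 0], "linear": [0.008, 0, 0.008], "grip": 0.03}, {"delta_rot": [0, 0, 0], "linear": [0, 0, 0], "grip": 0.03}, {"delta_rot": [0, 0, 0], "linear": [0, 0, 0], "grip": 0.03}])

```text
t: 15.0
tool_pos: [0.5983, 0.1975, 0.2053]
tool_rot: [-0.086, 2.407, 0.029]
contact_force: [0.1, -0.5, -2.7]
opening: 0.0414
grip_force: 53.2
```

```bash
python3 go.py [.598,.1962,.205] [.598,.1962,.175]; python3 -c "
from h import *
shot('scene','s3'); crop('s3',265,130,365,230,6,'c3')"
```

```text
15.0 [0.5983 0.1975 0.2053] [ 0.26 -0.3   2.1  -0.22  0.63 -1.26]
rot [ 0.03 -0.04  0.02]
[.598,.1962,.205] [ 0.0005 -0.0013 -0.    ]
[.598,.1962,.175] [ 0.0206 -0.0012  0.0223]
```

View pics/c3.png

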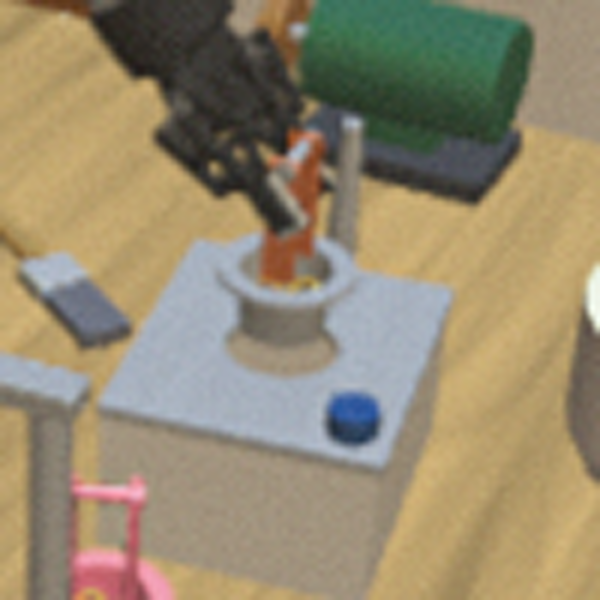

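The cup bottom (u 240–326) is centred over the port (u 227–340). I'll lower it.

Call:
jog_arm(steps=[{"delta_rot": [0, 0, 0], "linear": [0.005, -0.0006, 0.0056], "grip": 0.03}, {"delta_rot": [0, 0, 0], "linear": [0.005, -0.0006, 0.0056], "grip": 0.03}, {"delta_rot": [0, 0, 0], "linear": [0.005, 0, 0.0056], "grip": 0.03}, {"delta_rot": [0, 0, 0], "linear": [0.005, 0, 0.0056], "grip": 0.03}, {"delta_rot": [0, 0, 0], "linear": [0, 0, 0], "grip": 0.03}])

```text
t: 15.55
tool_pos: [0.5977, 0.196, 0.1735]
tool_rot: [-0.086, 2.409, 0.029]
contact_force: [-0.6, -0.5, -3.3]
opening: 0.0413
grip_force: 53.2
```

Call:
jog_arm(steps=[{"delta_rot": [0, 0, 0], "linear": [0.004, 0, 0.0045], "grip": 0.03}, {"delta_rot": [0, 0, 0], "linear": [0.004, 0, 0.0045], "grip": 0.03}, {"delta_rot": [0, 0, 0], "linear": [0.002, 0, 0.0022], "grip": 0.03}, {"delta_rot": [0, 0, 0], "linear": [0, 0, 0], "grip": 0.03}, {"delta_rot": [0, 0, 0], "linear": [0, 0, 0], "grip": 0.03}])

```text
t: 16.05
tool_pos: [0.599, 0.1963, 0.1612]
tool_rot: [-0.085, 2.406, 0.03]
contact_force: [-0.5, -0.1, -2.9]
opening: 0.0417
grip_force: 53.2
```

Call:
jog_arm(steps=[{"delta_rot": [0, 0, 0], "linear": [0.0021, 0, 0.0017], "grip": 0.03}, {"delta_rot": [0, 0, 0], "linear": [0.0018, 0, 0.0015], "grip": 0.03}, {"delta_rot": [0, 0, 0], "linear": [0.0008, 0, 0.0008], "grip": 0.03}, {"delta_rot": [0, 0, 0], "linear": [0, 0, 0], "grip": 0.03}, {"delta_rot": [0, 0, 0], "linear": [0, 0, 0], "grip": 0.03}])

```text
t: 16.55
tool_pos: [0.5981, 0.1962, 0.155]
tool_rot: [-0.085, 2.406, 0.03]
contact_force: [-0.4, 0.4, -2.1]
opening: 0.0413
grip_force: 53.2
```

Call:
jog_arm(steps=[{"delta_rot": [0, 0, 0], "linear": [0.0007, 0, 0.0007], "grip": 0.03}, {"delta_rot": [0, 0, 0], "linear": [0, 0, 0], "grip": 0.03}, {"delta_rot": [0, 0, 0], "linear": [0, 0, 0], "grip": 0.03}])

```text
t: 16.85
tool_pos: [0.5981, 0.1962, 0.154]
tool_rot: [-0.085, 2.406, 0.03]
contact_force: [-0.6, -0.4, -3.2]
opening: 0.0411
grip_force: 53.2
```

Call:
jog_arm(steps=[{"delta_rot": [0, 0, 0], "linear": [0.0005, 0, 0.0005], "grip": 0.03}, {"delta_rot": [0, 0, 0], "linear": [0, 0, 0], "grip": 0.03}, {"delta_rot": [0, 0, 0], "linear": [0, 0, 0], "grip": 0.03}])

```text
t: 17.15
tool_pos: [0.598, 0.1962, 0.1533]
tool_rot: [-0.085, 2.406, 0.03]
contact_force: [-0.3, -0.2, -2.6]
opening: 0.0414
grip_force: 53.2
```

Call:
jog_arm(steps=[{"delta_rot": [0, 0, 0], "linear": [0.0005, 0, 0.0005], "grip": 0.03}, {"delta_rot": [0, 0, 0], "linear": [0, 0, 0], "grip": 0.03}, {"delta_rot": [0, 0, 0], "linear": [0, 0, 0], "grip": 0.03}])

```text
t: 17.45
tool_pos: [0.5981, 0.1963, 0.1529]
tool_rot: [-0.085, 2.405, 0.03]
contact_force: [1.3, -0.3, -2.3]
opening: 0.0411
grip_force: 53.2
```

Call:
jog_arm(steps=[{"delta_rot": [0, 0, 0], "linear": [0.0003, 0, 0.0004], "grip": 0.03}, {"delta_rot": [0, 0, 0], "linear": [0, 0, 0], "grip": 0.03}, {"delta_rot": [0, 0, 0], "linear": [0, 0, 0], "grip": 0.03}])

```text
t: 17.75
tool_pos: [0.5984, 0.1964, 0.1528]
tool_rot: [-0.085, 2.404, 0.03]
contact_force: [-0.3, -0.4, 1.1]
opening: 0.0413
grip_force: 53.7
```

Contact at the expected height: vertical force rises from -2.7 to +1.1 N. It's seated, so I'll release and back out along the fingers.

Call:
jog_arm(steps=[{"delta_rot": [0, 0, 0], "linear": [0, 0, 0], "grip": 0.05}, {"delta_rot": [0, 0, 0], "linear": [0, 0, 0], "grip": 0.065}, {"delta_rot": [0, 0, 0], "linear": [0, 0, 0], "grip": 0.085}, {"delta_rot": [0, 0, 0], "linear": [0, 0, 0], "grip": 0.085}, {"delta_rot": [0, 0, 0], "linear": [0, 0, 0], "grip": 0.085}, {"delta_rot": [0, 0, 0], "linear": [0, 0, 0], "grip": 0.085}])

```text
t: 18.35
tool_pos: [0.598, 0.1962, 0.1521]
tool_rot: [-0.085, 2.406, 0.03]
contact_force: [-0.1, 0.3, 0.1]
opening: 0.0851
grip_force: 0.0
```

Call:
jog_arm(steps=[{"delta_rot": [0, 0, 0], "linear": [0, 0, -0.01], "grip": 0.085}, {"delta_rot": [0, 0, 0], "linear": [0, 0, -0.02], "grip": 0.085}, {"delta_rot": [0, 0, 0], "linear": [0, 0, -0.02], "grip": 0.085}, {"delta_rot": [0, 0, 0], "linear": [0, 0, -0.02], "grip": 0.085}, {"delta_rot": [0, 0, 0], "linear": [0, 0, -0.02], "grip": 0.085}, {"delta_rot": [0, 0, 0], "linear": [0, 0, -0.02], "grip": 0.085}, {"delta_rot": [0, 0, 0], "linear": [0, 0, 0], "grip": 0.085}])

```text
t: 19.05
tool_pos: [0.5246, 0.1918, 0.2378]
tool_rot: [-0.085, 2.399, 0.032]
contact_force: [0.5, 0.1, 0.2]
opening: 0.0852
grip_force: 0.0
```

```bash
cat > m5.py <<'E'
from m3 import *
shot('wrist','w6'); shot('scene','s4'); o=ctrl.get_obs()
flange('w6',np.array([.598,.1964,.1528])); print('XX',o['tool_pos'],o['contact_force'],o['q'].round(2))
a=cv2.imread('pics/s4.png')[110:300,160:360]; b=cv2.imread('pics/w6.png')
cv2.imwrite('pics/c4.png',np.hstack([cv2.resize(a,(404,384)),b[:,60:450]]))
E
python3 m5.py|grep XX
```

```text
XX flange 5678 3072 slopes deg [-0.13  0.02] top z 0.1097 ctr [0.5774 0.1962] free [0.585  0.1955 0.0547] 0.0122 rel tcp [-0.0206 -0.0002] -0.0431
XX [0.52446385 0.1913689  0.23447413] [-0.21355481  1.1785511  -0.81389443] [ 0.29 -0.55  2.23 -0.22  0.75 -1.25]
```

View pics/c4.png

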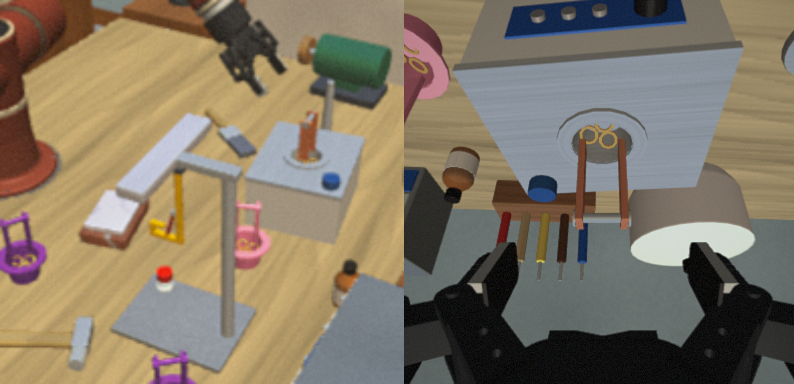

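The flange sits flat on the lid (right view, around (602,137)) and the basket stands upright. The tin and jar have not moved and the gripper is clear.

```bash
python3 -c "
from station import ctrl
print(ctrl.finish_job())"
```

```text
the job is handed in; nothing more can be done
None
```

I unhooked the basket by pressing the keeper back with its own pin (about 9 N at most), lowered it into the cleaner port until its flange sat flat on the lid, and released it. I handed the job in at about 19 s; no verdict came back. The flux jar and polish tin are where they stood, and the arm never went near the mandrel or the beaker.

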